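# Open the child-safe descaler bottle

## Robot

A 6-joint arm with a two-finger parallel gripper is mounted at the origin on a cart in front of the work surface, level with it; the furniture and walls round the work are solid. World frame = base frame: x ahead of the robot, y to its left, z up, the work surface at z = 0. Lengths are in mm, angles in rad, forces in N, time in s.
With the tool pointing down it reaches from about 300 to 775 mm from the base axis. Payload 14.6 kg.
Tool frame: the origin (TCP) lies midway between the tips of the shut fingers; the grasp point (between the pads) lies 19 mm behind it (manip.grip_depth is the distance from the TCP to the grasp point, in mm); x points along the fingers, y is the direction in which the jaws open and shut, and the axes are right-handed (so a half turn about x gives the same grasp; the last joint's range is limited). The gripper opens to 94 mm and grips with 3 to 60 N. Pads are 16 mm wide; open, the fingers measure 119 mm over their backs; the gripper's body (75 mm by 177 mm) begins 78 mm behind the grasp point.
Start: joints at [-1.322, 0.3, 1.521, -0, 1.321, -0.067], TCP at [170.81, -522.794, 205.446] pointing down, gripper open.
Joint ranges: [-3.03, 3.03], [-0.79, 2.21], [0.23, 2.52], [-1.04, 4.18], [0, 3.07], [-2.55, 2.55]. Speed limits (rad/s): [2.22, 2.22, 2.57, 3.14, 3.14, 3.14].

## Interface

Orientations are given as [roll, pitch, yaw] about the fixed x, y, z axes, in that order (R = Rz(yaw) Ry(pitch) Rx(roll)).
In Python, from cell import readout, cams, ticket, manip gives the robot as it stands. The module is installed in compiled form; this text tells all that it offers.
- The arm moves only by the tool apply_moves, never from a script. Its argument "plan" is one flat list of numbers, 7 for each row, row after row: the turn, a rotation vector about the tool's x, y, z in rad, then the shift along the tool's x, y, z in m, then the opening in per cent of the stroke, from 0 (shut) to 100 (fully open). In form: [wx, wy, wz, x, y, z, fingers, wx, wy, wz, x, y, z, fingers, ...]. A call has 1 to 5 rows; each row shifts and turns the commanded pose from where the row before left it, along the tool's axes as they then stand; what a row does not reach is not made up. A row lasts 1/8 s, in which the tool goes at most 62.5 mm and 10.7 degrees, less where a joint would pass 70% of its speed; a pose out of reach is approached as far as the arm can. A call with a gripper value outside its range is refused whole. The fingers move at their own pace and stop on an object; "force" is the grip in N (left out, the last holds). Time passes only in rows, so rows that do not move let the fingers close. It gives the time, the measured TCP pose, the force and the opening at its end, in the units of the state.
- readout.read_state(): the state, without advancing time (a new reading comes with each control period).
- cams.camera(name): name is "scene" or "top" or "wrist"; returns a dict with "image" (384x512x3 uint8, red, green, blue), "fovy" (degrees; the focal length in pixels is half the picture's height over the tangent of half this angle, whatever the lens; pixels are square), "cx", "cy" (the principal point, pixels), "D" ([k1, k2, p1, p2, k3] as OpenCV has them; the pictures are not rectified), "position" and "orientation" of the camera in the world; the wrist camera has in their place "T_tool_cam" (4x4, takes a point from camera to tool coordinates, whose origin is the TCP and whose axes are the tool frame's). Camera axes: x right, y down, z forward; pixel columns grow to the right and rows downward; lengths in mm; the calibration is good to about 2 mm. A picture is of the moment at which its call begins: read the wrist's pose just before it. There is no depth.
- ticket.sign_off(): hands the job in, once; it reports no verdict.
The state is a dict: "clock": time; "joints": joint angles; "qd": joint speeds; "effort": joint torques, N m; "eef_pos": TCP position; "eef_rot": TCP orientation; "wrist_force": force on the tool from outside, world axes, zero at the start; "moment": the same for the moment, N m; "finger_gap": finger opening in mm.
Only numpy, scipy, OpenCV 4.12 (cv2) and the standard library are available. Lean on these libraries where they do the work, as an engineer would, in place of code of your own. Each camera call takes 0.05 s, during which the arm holds its last target.

## Task

The kettle is due for descaling: open the descaler bottle. Lift off the dosing cup that is upside down over its cap and set it down, not dropped, standing on a free patch of the worktop; then push the child-safe cap down, turn it anticlockwise while it is held down, and lift it off. Finish still holding the cap straight above the mouth of the bottle, about 5 cm clear of it, with the bottle left standing on the worktop and the other things on the worktop left alone.

Things in the scene. Friction and masses are not known exactly. Their poses are not given: they have to be found in the camera images.
- descaler_bottle: White round plastic bottle, blank label, loose, upright, about 0.85 kg. Body 84 mm in diameter up to z = 110 mm; the shoulder narrows to a flat collar, 47 mm in diameter, top at z = 140 mm; then the neck, 28 mm in diameter, 37 mm over its three lands, rim at z = 160 mm. Origin: centre of its underside; z up along its axis.
- bottle_mouth (a point): Centre of the bottle's mouth, at the rim of the neck, on the bottle's axis 160 mm above its origin.
- safety_cap: Grey ribbed push-and-turn cap on the bottle, hidden under the dosing cup at the start; a loose part, 46 mm in diameter over the ribs, 28 mm high, 75 g. Origin: centre of its lower edge; z up along its axis. Locked, its origin is 146 mm above the bottle's origin; pushed fully down, 140 mm. Pulled or turned without pushing it stays locked and takes the bottle along.
- cap_top (a point): Centre of the cap's top, on its axis 28 mm above its origin. How the cap opens: push it down 4 to 6 mm, keep it down and turn it anticlockwise seen from above by 40 to 85 degrees (best about 65; a stop comes at about 93); then its lugs are clear of the lands and it lifts straight off. The push keeps the bottle from turning along.
- cap_disc (a joint): Spring disc inside the cap that bears on the bottle's rim: how far the cap is pushed down, in m. About 0 locked, 0.006 fully down (the cap's edge meets the collar), about -0.002 with the cap off. It pushes the cap up with about 5 N locked, 9 N at 3.5 mm and 12 N at 6 mm.
- dosing_cup: Dosing cup of clear plastic, upside down over the cap and resting on it, loose, 30 g, straight-sided: 55 mm outside diameter, 38.5 mm high, wall 2 mm, floor 2.5 mm thick (uppermost here). Origin: centre of its mouth (the lower rim here); z points from the mouth to its closed floor, up at the start. At the start its origin is 138 mm above the bottle's origin and it hides the cap with about 2.5 mm of play all round.
- mug: Bystander: coffee mug, 92 mm in diameter and 95 mm high, with a handle that makes it 127 mm long; loose. Origin: under the middle of its length, handle towards its -y.
- candle: Bystander: pillar candle, 52 mm in diameter, 144 mm high; loose. Origin: centre of its underside.
- spoon: Bystander: table spoon lying flat, 187 x 31 x 6 mm, long along its x; loose. Origin: centre of its underside.
- spoon_2: Bystander: a second such spoon beside it; same sizes and origin.
- canister_3: Bystander: storage canister with a lid, 105 mm in diameter, 176 mm high, standing behind the work; fixed. Origin: centre of its underside.
- pepper_shaker: Bystander: pepper shaker, 44 mm in diameter, 90 mm high; loose. Origin: centre of its underside.
Mind the look-alikes: they are no part of the job. What is shaped like the dosing_cup but orange or yellow is not meant.

How it is judged (in metres and radians):
On the way, in this order (a step that is already met when the one before it is completed fails the run):
1. the dosing cup stands on the worktop and is let go (((height (world z) of dosing_cup below 0.004 m and angle between dosing_cup's own z axis and vertical below 0.1 rad) or (height (world z) of dosing_cup below 0.0425 m and angle between dosing_cup's own z axis and vertical above 3.04 rad)) and contact force between dosing_cup and the fingers below 0.05 N and linear speed of dosing_cup below 0.03 m/s), for 0.2 s.
2. the cap is pushed down at least 2.5 mm (z of safety_cap in the frame of descaler_bottle below 0.1435 m and contact force between safety_cap and the fingers above 1 N), for 0.1 s.
3. the cap is turned at least 35 degrees while still on the neck (z of safety_cap in the frame of descaler_bottle below 0.149 m and angle between the x axis of safety_cap and the x axis of descaler_bottle, either way round above 0.61 rad), for 0.05 s.
At the end, for the whole second after the job is handed in: The cap is held still over the bottle, its edge 20-120 mm above the mouth, within 30 mm of the axis, tilted under 17 deg, touching neither bottle nor cup; bottle and dosing cup stand on the worktop (within 6 deg; the cup mouth down or up), untouched and at rest (contact force between safety_cap and the fingers above 1 N and contact force between safety_cap and descaler_bottle below 0.05 N and contact force between safety_cap and dosing_cup below 0.05 N and z of safety_cap in the frame of bottle_mouth between 0.02 and 0.12 m and horizontal distance between safety_cap and bottle_mouth below 0.03 m and angle between safety_cap's own z axis and vertical below 0.3 rad and linear speed of safety_cap below 0.03 m/s and angle between descaler_bottle's own z axis and vertical below 0.1 rad and height (world z) of descaler_bottle below 0.004 m and linear speed of each of descaler_bottle, dosing_cup below 0.02 m/s and contact force between descaler_bottle and the arm below 0.05 N and contact force between each of descaler_bottle, dosing_cup and the fingers below 0.05 N and ((height (world z) of dosing_cup below 0.004 m and angle between dosing_cup's own z axis and vertical below 0.1 rad) or (height (world z) of dosing_cup below 0.0425 m and angle between dosing_cup's own z axis and vertical above 3.04 rad))); the arm keeps its last pose, push and grip.
It fails at once if the dosing cup is dropped or flung (moves faster than 0.6 m/s out of the fingers) (linear speed of dosing_cup above 0.6 m/s and contact force between dosing_cup and the fingers below 0.01 N).
It fails at once if the bottle is tipped by more than 20 degrees or lifted 20 mm off the worktop (angle between descaler_bottle's own z axis and vertical above 0.35 rad or height (world z) of descaler_bottle above 0.02 m).
It fails at once if a bystander (mug, candle, pepper shaker, spoons) is moved by more than 30 mm (distance of any of mug, spoon, spoon_2, candle, pepper_shaker from where it was at the start of the episode above 0.03 m).
It also fails if it takes over 54 s, if anything falls off the work surface, if the arm or the gripper's body presses on something with over 40 N, if the wrist force passes 120 N, or if a joint passes its speed limit or range.

## Working session

There is one attempt and no reset: what is moved stays moved. The work goes in short steps, Python scripts to look and compute and a tool call to move; the robot and the scene stay as the last step left them, time stands still between calls to the robot, and variables do not carry over. Pictures are saved under pics/ and viewed, and the job is handed in when it is done.

Besides the shell and the picture viewer there is one more tool, called after ">>>" in YAML: its name, and indented under it one key for each argument. apply_moves: Moves the arm, as the interface text tells. Its arguments: {"type":"object","properties":{"plan":{"type":"array","items":{"type":"number"}},"force":{"type":"number"}},"required":["plan"]}

```bash
mkdir -p pics; python3 - <<'E'
from cell import readout, cams, ticket, manip
import cv2
print(readout.read_state()); print([a for a in dir(manip) if a[0]!='_'], manip.grip_depth)
for n in ("scene","top","wrist"):
    c=cams.camera(n); cv2.imwrite(f"pics/{n}0.png",c["image"][:,:,::-1])
    print(n,{k:v for k,v in c.items() if k!="image"})
E
```

```text
{'clock': 0.0, 'joints': array([-1.32157928e+00,  3.00428253e-01,  1.52161157e+00, -8.87306912e-06,
        1.32066247e+00, -6.66223257e-02]), 'qd': array([-0.00194883, -0.00107307,  0.00194886,  0.0009149 , -0.00125563,
        0.00133701]), 'effort': array([ 1.93064084e-04, -5.31810522e+01, -3.52739167e+01,  7.07167760e-02,
        2.44114827e-02, -9.92695573e-05]), 'eef_pos': array([ 170.75567644, -522.54254928,  204.89692418]), 'eef_rot': array([-1.62967357,  1.56968665,  1.82776066]), 'wrist_force': array([ 0.60948209, -0.42352847, -0.50721242]), 'moment': array([-0.01988314,  0.00182807,  0.03030974]), 'finger_gap': 94.16409574186838}
['Unreachable', 'grip_depth'] 18.8
scene {'fovy': 55.244987610562404, 'cx': 249.18285330144465, 'cy': 192.21559442069412, 'D': array([-0.1191876,  0.       ,  0.       ,  0.       ,  0.       ]), 'position': array([-234.50844906,  692.68309472,  888.27850007]), 'orientation': array([-2.20062225,  0.01589186, -2.27777681])}
top {'fovy': 49.47268801153048, 'cx': 252.36476043962378, 'cy': 189.11097533731206, 'D': array([-0.04701118,  0.        ,  0.        ,  0.        ,  0.        ]), 'position': array([ 370.3644409 ,   17.62490756, 1333.70305023]), 'orientation': array([-2.97361515, -0.0111653 , -1.5952526 ])}
wrist {'fovy': 68.6656164615049, 'cx': 252.40723809715425, 'cy': 193.08176207457848, 'D': array([-0.05160065,  0.        ,  0.        ,  0.        ,  0.        ]), 'T_tool_cam': array([[ 6.27833393e-05, -2.42604503e-01,  9.70125276e-01,
        -1.80286630e+02],
       [ 9.99999998e-01, -1.51333601e-05, -6.85012153e-05,
         5.09955649e-01],
       [ 3.12999584e-05,  9.70125278e-01,  2.42604502e-01,
        -7.10357330e+01],
       [ 0.00000000e+00,  0.00000000e+00,  0.00000000e+00,
         1.00000000e+00]])}
```

View pics/scene0.png

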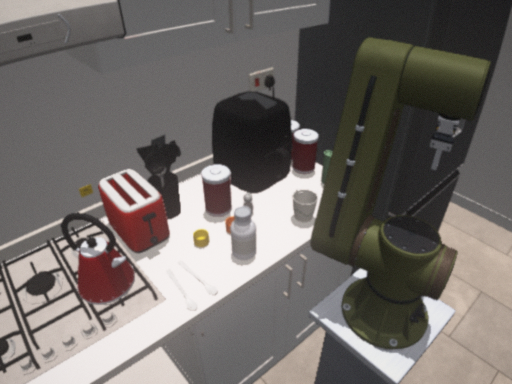

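View pics/top0.png

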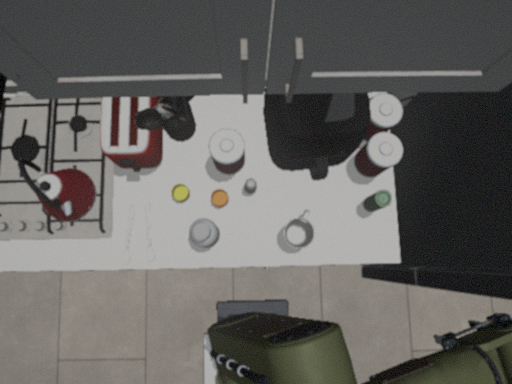

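View pics/wrist0.png

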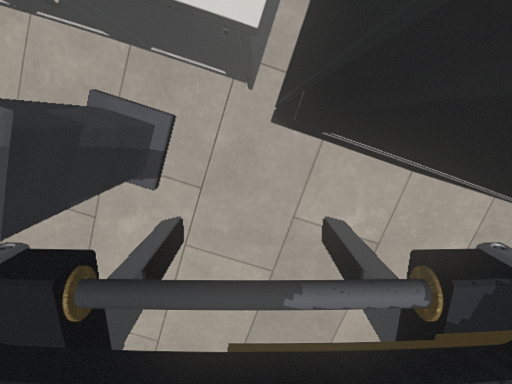

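The top view has the bottle with clear cup at about (204,232), the orange cup at (219,198), yellow at (181,193), the shaker at (250,186) and the mug at (298,233). I'll measure these next.

```bash
cat > h.py <<'E'
import numpy as np, cv2
from scipy.spatial.transform import Rotation as R
from cell import readout, cams, ticket, manip
def cam(n):
    s=readout.read_state(); c=cams.camera(n)
    f=192/np.tan(np.radians(c["fovy"]/2)); c["K"]=np.array([[f,0,c["cx"]],[0,f,c["cy"]],[0,0,1]])
    if n=="wrist":
        T=np.eye(4);T[:3,:3]=R.from_euler("xyz",s["eef_rot"]).as_matrix();T[:3,3]=s["eef_pos"]
        W=T@c["T_tool_cam"]
    else:
        W=np.eye(4);W[:3,:3]=R.from_euler("xyz",c["orientation"]).as_matrix();W[:3,3]=c["position"]
    c["W"]=W; return c
def proj(c,P):
    P=np.atleast_2d(np.array(P,float)); W=c["W"]; Q=(P-W[:3,3])@W[:3,:3]
    r=cv2.projectPoints(Q.reshape(-1,1,3),np.zeros(3),np.zeros(3),c["K"],c["D"])[0]
    return r.reshape(-1,2)
def back(c,uv,z):
    n=cv2.undistortPoints(np.array(uv,float).reshape(-1,1,2),c["K"],c["D"]).reshape(-1,2)
    d=np.c_[n,np.ones(len(n))]@c["W"][:3,:3].T; o=c["W"][:3,3]
    return o+d*((z-o[2])/d[:,2])[:,None]
def ring(x,y,z,r,n=40):
    a=np.linspace(0,2*np.pi,n); return np.c_[x+r*np.cos(a),y+r*np.sin(a),0*a+z]
def save(c,name,box=None,k=1,rings=()):
    im=c["image"][:,:,::-1].copy()
    if box is None: box=(0,0,512,384)
    x0,y0,x1,y1=box; im=cv2.resize(im[y0:y1,x0:x1],None,fx=k,fy=k,interpolation=cv2.INTER_CUBIC)
    for rg in rings:
        p=proj(c,ring(*rg)); q=((p-[x0,y0]+.5)*k-.5)
        cv2.polylines(im,[np.round(q).astype(int)],True,(0,255,0),1)
    cv2.imwrite("pics/"+name,im)
E
python3 - <<'E'
from h import *
c=cam("top"); save(c,"top1.png",(110,120,320,270),3.8)
c2=cam("scene"); save(c2,"scene1.png",(150,140,350,320),3.8)
for nm,uv,z in [("bottle",(204,230),176.5),("orange",(219.5,198),38),("yellow",(181,192.5),38),("shaker",(250.5,185),90),("mug",(298,233),95),("edge",(150,270),0),("edge",(350,265),0),("canister",(227,145),176),("spoonA",(130,206),0),("spoonB",(151,260),0)]:
    print(nm,back(c,[uv],z)[0].round())
E
```

```text
bottle [454. 137. 176.]
orange [564. 102.  38.]
yellow [584. 223.  38.]
shaker [594.   4.  90.]
mug [ 445. -134.   95.]
edge [345. 326.   0.]
edge [ 345. -306.    0.]
canister [696.  70. 176.]
spoonA [550. 393.   0.]
spoonB [376. 323.   0.]
```

View pics/top1.png

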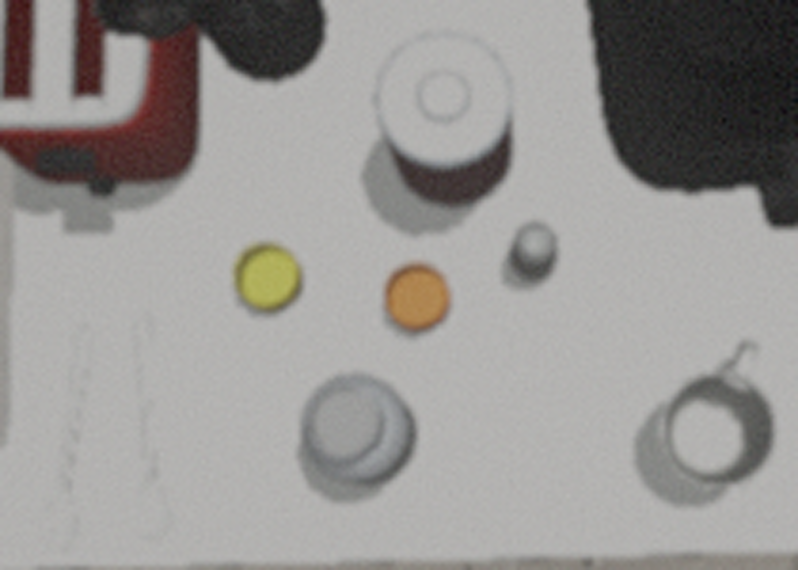

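View pics/scene1.png

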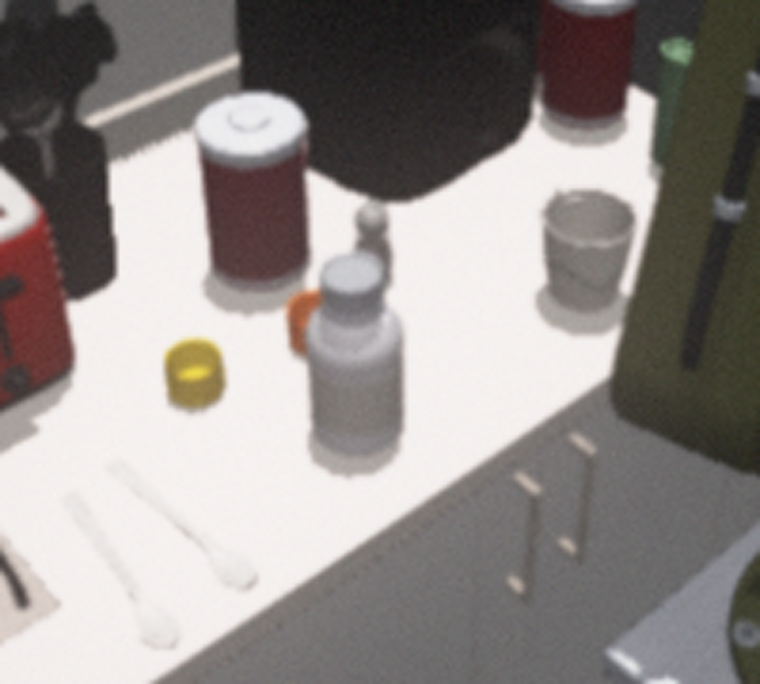

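The top crop shows the cup disc at about (200,232) in full pixels and the bottle body round (204,233). I'll fit the rings in both views.

```bash
python3 - <<'E'
from h import *
c=cam("top"); c2=cam("scene")
p=back(c,[(110+344/3.8,120+424/3.8)],176.5)[0]; print(p)
q=back(c2,[(150+352/3.8,140+268/3.8)],176.5)[0]; print(q)
x,y=(p[:2]+q[:2])/2
rs=[(x,y,176.5,27.5),(x,y,138,27.5),(x,y,110,42),(x,y,0,42)]
save(c,"top2.png",(160,180,260,270),6,rs); save(c2,"scene2.png",(210,190,290,280),6,rs)
print(proj(c2,[x,y,176.5]))
E
```

```text
[450.26868162 146.29871495 176.5       ]
[455.99333921 144.25842947 176.5       ]
[[242.97018395 211.1019584 ]]
```

View pics/top2.png

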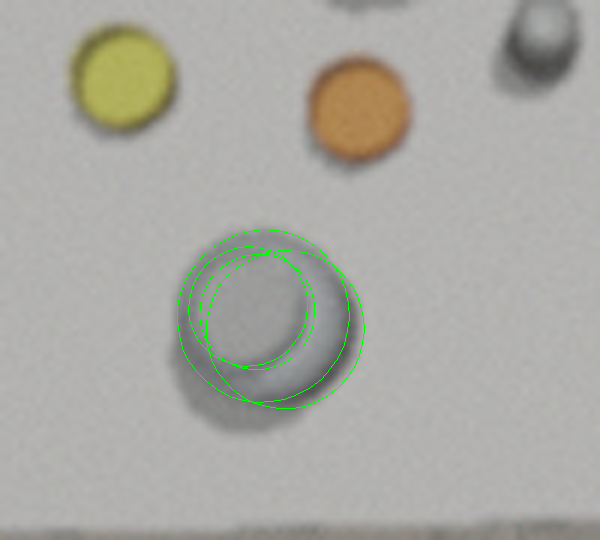

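View pics/scene2.png

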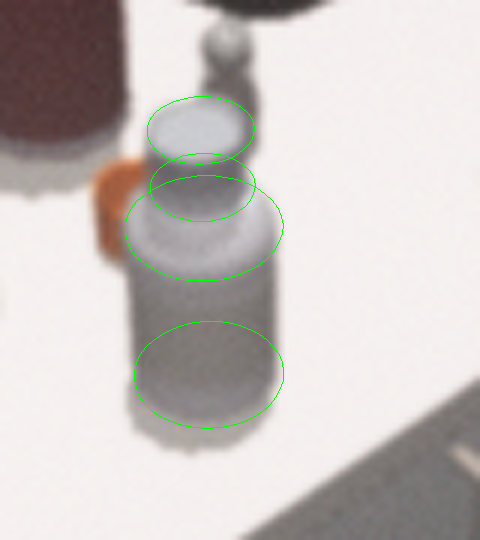

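```bash
cat >> h.py <<'E'
def pose():
    s=readout.read_state(); return s,R.from_euler("xyz",s["eef_rot"]).as_matrix(),s["eef_pos"]
def togo(target):
    s,M,p=pose(); print("t",round(s["clock"],2),"pos",p.round(1),"F",s["wrist_force"].round(1),"M",s["moment"].round(2),"gap",round(s["finger_gap"],1),"j",s["joints"].round(2))
    jaw=M[:,1]; print("toolx",M[:,0].round(3),"jaw",jaw.round(3),"yaw jaw deg",np.degrees(np.arctan2(jaw[1],jaw[0])).round(1))
    print("tool shift (m)",((np.array(target)-p)@M/1000).round(4))
E
python3 -c "
from h import *
togo([452,144,300])"
```

```text
t 0.35 pos [ 170.8 -522.7  205.3] F [-0.7  0.5  0.2] M [-0.02 -0.02  0.  ] gap 94.2 j [-1.32  0.3   1.52 -0.    1.32 -0.07]
toolx [-0.  0. -1.] jaw [ 0.311 -0.951 -0.   ] yaw jaw deg -71.9
tool shift (m) [-0.0945 -0.5465 -0.4744]
```

>>> apply_moves:
  plan: [0, 0, 0, -0.05, 0, 0, 100, 0, 0, 0, -0.045, -0.02, -0.017, 100, 0, 0, 0, 0, -0.035, -0.0305, 100, 0, 0, 0, 0, -0.035, -0.0305, 100, 0, 0, 0, 0, -0.035, -0.0305, 100]
  force: 10

```text
clock: 0.98
eef_pos: [235.4, -368.9, 300.5]
eef_rot: [1.909, 1.571, -0.917]
wrist_force: [0.8, -0.7, 0.0]
finger_gap: 94.1
```

>>> apply_moves:
  plan: [0, 0, 0, 0, -0.035, -0.0305, 100, 0, 0, 0, 0, -0.035, -0.0305, 100, 0, 0, 0, 0, -0.035, -0.0305, 100, 0, 0, 0, 0, -0.035, -0.0305, 100, 0, 0, 0, 0, -0.035, -0.0305, 100]

```text
clock: 1.6
eef_pos: [326.0, -155.1, 300.6]
eef_rot: [2.378, 1.57, -0.449]
wrist_force: [1.0, 1.3, -0.3]
finger_gap: 94.0
```

>>> apply_moves:
  plan: [0, 0, 0, 0, -0.035, -0.0305, 100, 0, 0, 0, 0, -0.035, -0.0305, 100, 0, 0, 0, 0, -0.035, -0.0305, 100, 0, 0, 0, 0, -0.035, -0.0305, 100, 0, 0, 0, 0, -0.035, -0.0305, 100]

```text
clock: 2.22
eef_pos: [416.7, 58.7, 300.6]
eef_rot: [2.788, 1.57, -0.038]
wrist_force: [0.5, 0.0, -0.0]
finger_gap: 93.7
```

>>> apply_moves:
  plan: [-0.178, 0, 0, 0, 0, 0, 100, -0.178, 0, 0, 0, 0, 0, 100, -0.178, 0, 0, 0, 0, 0, 100, -0.178, 0, 0, 0, 0, 0, 100, -0.178, 0, 0, 0, 0, 0, 100]

```text
clock: 2.85
eef_pos: [416.3, 57.2, 300.5]
eef_rot: [2.455, 1.571, 0.525]
wrist_force: [0.4, -0.0, 0.7]
finger_gap: 94.0
```

>>> apply_moves:
  plan: [-0.178, 0, 0, 0, 0, 0, 100, -0.178, 0, 0, 0, 0, 0, 100, 0, 0, 0, 0, 0, 0, 100]

```text
clock: 3.22
eef_pos: [416.3, 57.1, 300.5]
eef_rot: [1.547, 1.571, -0.034]
wrist_force: [-0.4, -0.9, 0.6]
finger_gap: 94.4
```

```bash
python3 - <<'E'
from h import *
togo([452,144,300])
c=cam("wrist"); x,y=452,144
print(proj(c,[[x,y,176.5],[x,y,0]]))
save(c,"w1.png",None,1.5,[(x,y,176.5,27.5),(x,y,110,42)])
E
```

```text
t 3.23 pos [416.3  57.1 300.5] F [-0.4 -0.9  0.6] M [-0.05 -0.07  0.01] gap 94.4 j [ 0.05 -0.06  1.7  -0.    1.5   0.06]
toolx [ 0. -0. -1.] jaw [ 1.   -0.01  0.  ] yaw jaw deg -0.6
tool shift (m) [ 0.0005  0.0348 -0.0872]
[[284.8633854  106.08767612]
 [272.88194868 112.35477874]]
```

View pics/w1.png

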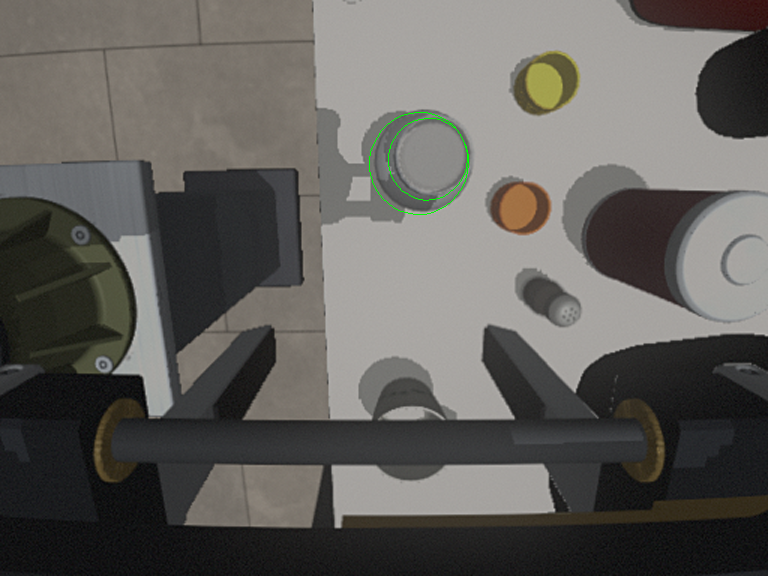

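The wrist view shows the cup disc at about (433,156)/1.5, slightly right of and above the projected ring. I'll zoom in.

```bash
python3 - <<'E'
from h import *
c=cam("wrist")
for x,y in [(454.5,145.5)]:
    save(c,"w2.png",(235,60,325,150),6.5,[(x,y,176.5,27.5),(x,y,110,42)])
    print(proj(c,[x,y,176.5]))
E
```

```text
[[287.0448779  104.48632982]]
```

View pics/w2.png

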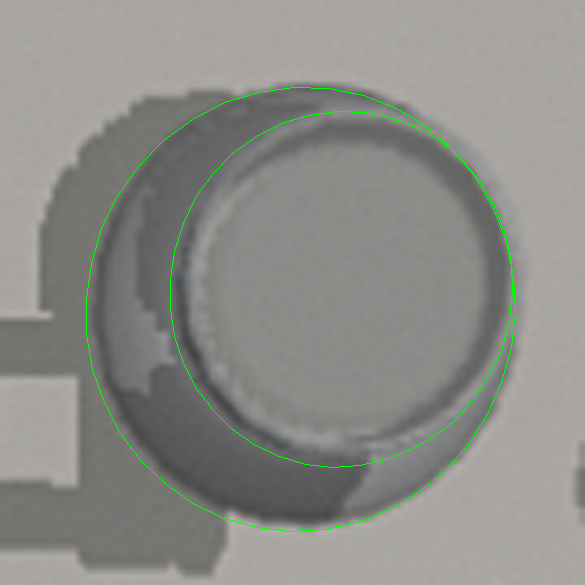

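```bash
python3 -c "
from h import *
togo([455.3,146.2,200])"
```

```text
t 3.33 pos [416.3  57.1 300.5] F [ 0.1  0.5 -0.3] M [-0.03 -0.09  0.02] gap 93.7 j [ 0.05 -0.06  1.7   0.    1.5   0.06]
toolx [ 0.  0. -1.] jaw [ 1.    -0.013  0.   ] yaw jaw deg -0.8
tool shift (m) [ 0.1005  0.0378 -0.0896]
```

>>> apply_moves:
  plan: [0, 0, 0, 0, 0.019, -0.045, 100, 0, 0, 0, 0, 0.019, -0.0445, 100, 0, 0, 0, 0.05, 0, 0, 100, 0, 0, 0, 0.05, 0, 0, 100, 0, 0, 0, 0, 0, 0, 100]

```text
clock: 3.95
eef_pos: [453.8, 146.0, 198.1]
eef_rot: [-1.327, 1.565, -2.909]
wrist_force: [0.7, -0.0, 0.6]
finger_gap: 93.9
```

```bash
python3 - <<'E'
from h import *
togo([455.3,146.2,148])
c=cam("wrist"); x,y=455.3,146.2
save(c,"w3.png",None,1.5,[(x,y,176.5,27.5),(x,y,110,42)])
x,y=455.3,146.2
E
```

```text
t 3.95 pos [453.8 146.  198.1] F [ 0.7 -0.   0.6] M [-0.09 -0.04  0.01] gap 93.9 j [0.23 0.15 1.73 0.   1.27 0.25]
toolx [-0.006 -0.001 -1.   ] jaw [ 1.    -0.012 -0.006] yaw jaw deg -0.7
tool shift (m) [ 0.0501  0.0018 -0.0003]
```

View pics/w3.png

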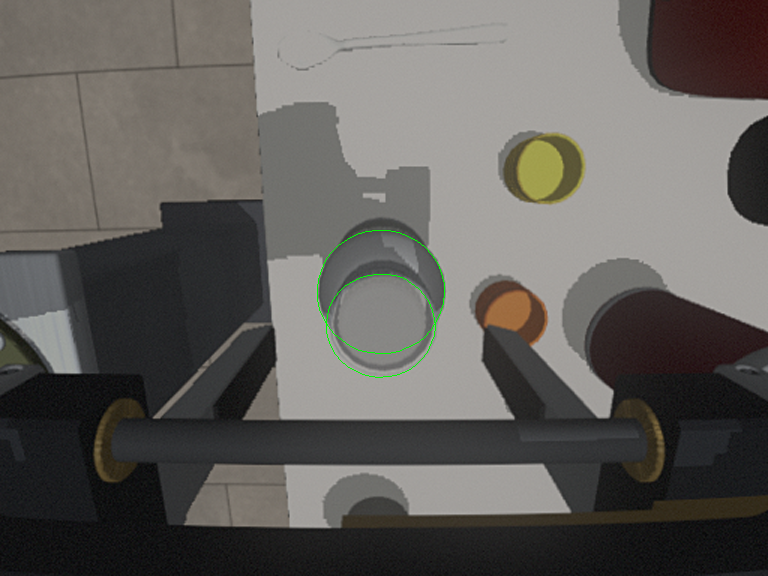

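```bash
python3 - <<'E'
from h import *
togo([455.3,146.2,148])
c=cam("wrist"); x,y=455.3,150.2
save(c,"w4.png",(200,130,310,265),4.4,[(x,y,176.5,27.5),(x,y,110,42)])
E
```

```text
t 4.0 pos [455.  146.2 200.8] F [-0.   0.2  0.8] M [-0.07 -0.07 -0.04] gap 94.0 j [0.23 0.14 1.72 0.   1.28 0.25]
toolx [-0.001 -0.    -1.   ] jaw [ 1.    -0.011 -0.001] yaw jaw deg -0.6
tool shift (m) [0.0528 0.0004 0.    ]
```

View pics/w4.png

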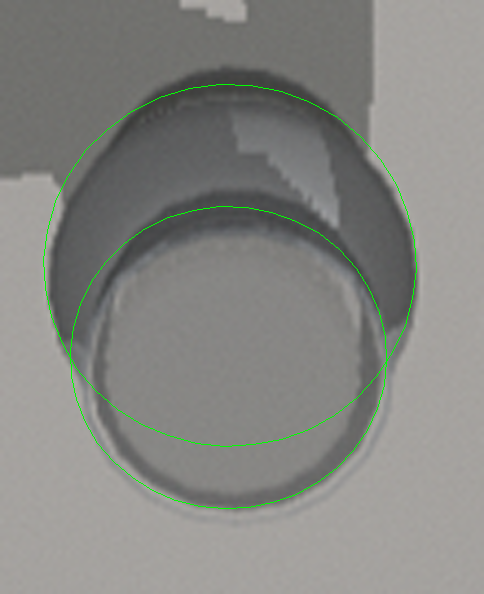

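```bash
python3 - <<'E'
from h import *
togo([455.3,146.2,148])
c=cam("wrist"); x,y=456,148.5
save(c,"w5.png",(200,130,310,265),4.4,[(x,y,176.5,27.5),(x,y,138,27.5),(x,y,110,42),(x,y,0,42)])
save(c,"w5b.png",(200,130,310,265),4.4,[(x,y,174,23),(x,y,146,23)])
im=cv2.hconcat([cv2.imread("pics/w5.png")[:, 40:440],cv2.imread("pics/w5b.png")[:,40:440]]);cv2.imwrite("pics/w5c.png",im)
E
```

```text
t 4.05 pos [455.8 146.4 202.2] F [-0.2  0.5  0.4] M [-0.02 -0.06  0.03] gap 93.9 j [0.23 0.14 1.72 0.   1.28 0.24]
toolx [ 0.001  0.    -1.   ] jaw [ 1.    -0.011  0.001] yaw jaw deg -0.6
tool shift (m) [ 0.0542 -0.0005  0.0002]
```

View pics/w5c.png

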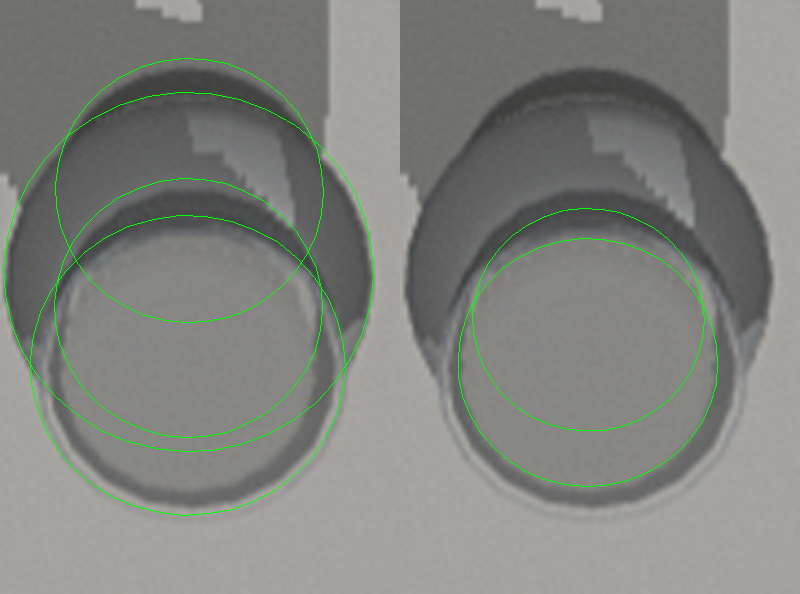

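>>> apply_moves:
  plan: [0, 0, 0, 0.028, 0, -0.0005, 100, 0, 0, 0, 0.024, 0, 0, 100, 0, 0, 0, 0, 0, 0, 100, 0, 0, 0, 0, 0, 0, 100]

```text
clock: 4.6
eef_pos: [456.1, 147.0, 150.5]
eef_rot: [1.824, 1.568, 0.244]
wrist_force: [-0.3, 0.4, 0.2]
finger_gap: 94.0
```

```bash
python3 - <<'E'
from h import *
togo([455.9,147,147])
c=cam("wrist")
save(c,"w6.png",None,1.5)
togo([455.9,147,147])
E
```

```text
t 4.6 pos [456.1 147.  150.5] F [-0.3  0.4  0.2] M [-0.08 -0.04  0.01] gap 94.0 j [0.24 0.2  1.78 0.   1.16 0.24]
toolx [ 0.003  0.001 -1.   ] jaw [ 1.    -0.009  0.003] yaw jaw deg -0.5
tool shift (m) [ 0.0035 -0.0002 -0.    ]
t 4.65 pos [456.  147.  150.3] F [-0.9  0.4  1. ] M [-0.   -0.14 -0.02] gap 94.5 j [0.24 0.2  1.78 0.   1.16 0.24]
toolx [ 0.003  0.001 -1.   ] jaw [ 1.    -0.009  0.003] yaw jaw deg -0.5
tool shift (m) [ 0.0033 -0.0001 -0.    ]
```

View pics/w6.png

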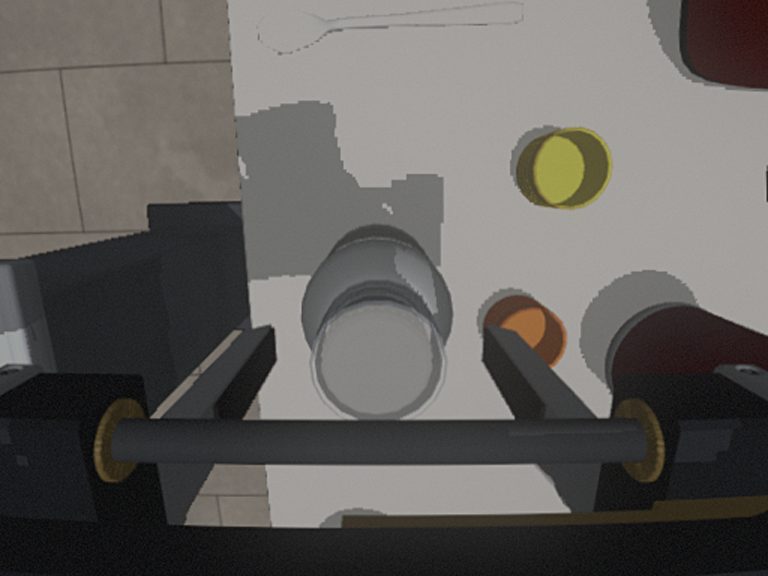

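The cup is centred between the fingers (cup 312–445, finger tips 275/485). I'll lower 3 mm and close gently.

>>> apply_moves:
  plan: [0, 0, 0, 0.003, 0, 0, 80, 0, 0, 0, 0, 0, 0, 66, 0, 0, 0, 0, 0, 0, 58, 0, 0, 0, 0, 0, 0, 50, 0, 0, 0, 0, 0, 0, 50]
  force: 8

```text
clock: 5.28
eef_pos: [455.2, 146.8, 145.5]
eef_rot: [2.102, 1.571, 0.522]
wrist_force: [0.7, -0.2, 1.0]
finger_gap: 55.4
```

>>> apply_moves:
  plan: [0, 0, 0, 0, 0, 0, 45, 0, 0, 0, 0, 0, 0, 45]

```text
clock: 5.52
eef_pos: [455.2, 146.8, 145.5]
eef_rot: [1.612, 1.571, 0.032]
wrist_force: [-0.2, 1.0, 1.2]
finger_gap: 55.4
```

```bash
python3 - <<'E'
from h import *
togo([455.9,147,147])
E
```

```text
t 5.53 pos [455.2 146.8 145.5] F [-0.2  1.   1.2] M [-0.03 -0.01  0.03] gap 55.4 j [ 0.24  0.2   1.79 -0.    1.15  0.24]
toolx [ 0.  0. -1.] jaw [ 1.    -0.009  0.   ] yaw jaw deg -0.5
tool shift (m) [-0.0015  0.0007 -0.0002]
```

>>> apply_moves:
  plan: [0, 0, 0, -0.01, 0, 0, 45, 0, 0, 0, -0.02, 0, 0, 45, 0, 0, 0, -0.03, 0, 0, 45, 0, 0, 0, -0.03, 0, 0, 45, 0, 0, 0, 0, 0, 0, 45]

```text
clock: 6.15
eef_pos: [455.9, 147.0, 237.8]
eef_rot: [1.82, 1.567, 0.24]
wrist_force: [0.4, 0.1, -1.0]
finger_gap: 54.7
```

```bash
python3 - <<'E'
from h import *
togo([430,5,230])
c=cam("wrist"); save(c,"w7.png",None,1.5)
E
```

```text
t 6.15 pos [455.9 147.  237.8] F [ 0.4  0.1 -1. ] M [-0.01 -0.09  0.01] gap 54.7 j [0.24 0.11 1.67 0.   1.35 0.24]
toolx [ 0.004  0.001 -1.   ] jaw [ 1.    -0.009  0.004] yaw jaw deg -0.5
tool shift (m) [ 0.0075 -0.0246  0.1422]
```

View pics/w7.png

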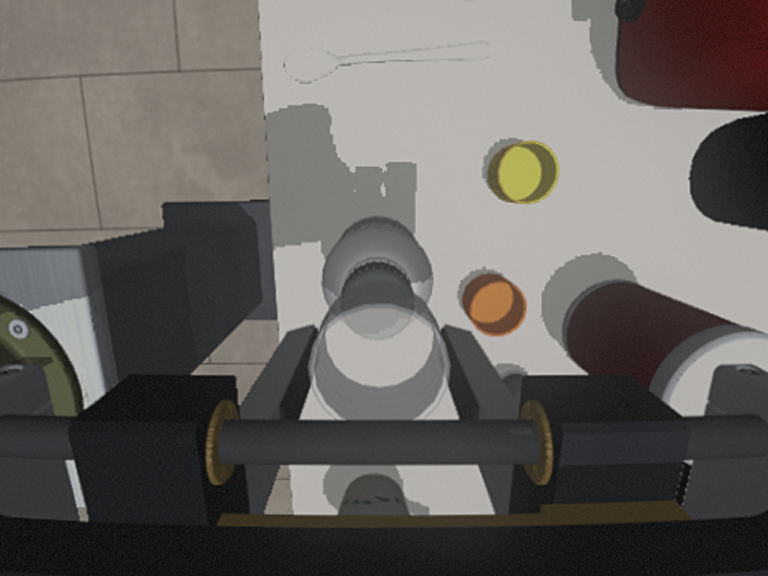

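The cup is in the fingers and the cap is visible on the bottle at about (378,290)/1.5. Next I'll carry the cup to the free patch at about (432,5).

>>> apply_moves:
  plan: [0, 0, 0, 0, -0.004, 0.03, 45, 0, 0, 0, 0, -0.008, 0.045, 45, 0, 0, 0, 0, -0.008, 0.045, 45, 0, 0, 0, 0, -0.004, 0.022, 45, 0, 0, 0, 0, 0, 0, 45]

```text
clock: 6.82
eef_pos: [429.4, 4.2, 234.6]
eef_rot: [-1.625, 1.569, 3.076]
wrist_force: [1.0, 0.7, -0.3]
finger_gap: 55.0
```

```bash
python3 - <<'E'
from h import *
togo([430,5,20])
c=cam("scene"); save(c,"s7.png",(170,150,350,290),4.3)
E
```

```text
t 6.83 pos [429.4   4.2 234.6] F [ 1.   0.7 -0.3] M [-0.04 -0.13 -0.05] gap 55.0 j [-0.08  0.    1.79 -0.    1.35 -0.06]
toolx [-0.001  0.    -1.   ] jaw [ 1.    -0.011 -0.001] yaw jaw deg -0.6
tool shift (m) [ 0.2146  0.0009 -0.0008]
```

View pics/s7.png

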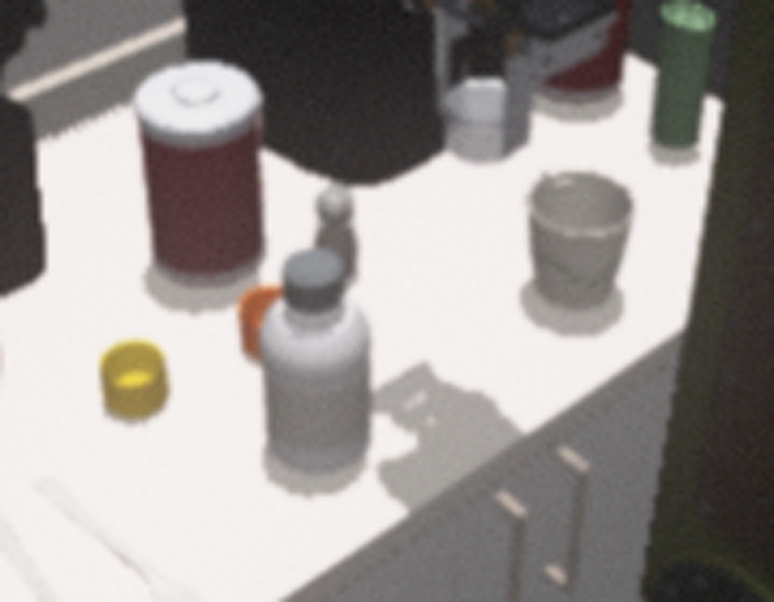

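The bottle with its grey cap is standing, and the patch below is free. Lowering.

>>> apply_moves:
  plan: [0, 0, 0, 0.045, 0, 0, 45, 0, 0, 0, 0.055, 0, 0, 45, 0, 0, 0, 0.055, 0, 0, 45, 0, 0, 0, 0.035, 0, 0, 45, 0, 0, 0, 0.015, 0, 0, 45]

```text
clock: 7.5
eef_pos: [428.9, 6.0, 28.6]
eef_rot: [-1.661, 1.568, 3.044]
wrist_force: [0.3, -0.4, 0.5]
finger_gap: 54.9
```

>>> apply_moves:
  plan: [0, 0, 0, 0, 0, 0, 45, 0, 0, 0, 0, 0, 0, 45]

```text
clock: 7.75
eef_pos: [430.7, 5.2, 31.6]
eef_rot: [1.52, 1.569, -0.06]
wrist_force: [0.8, 0.2, 0.4]
finger_gap: 54.9
```

>>> apply_moves:
  plan: [0, 0, 0, 0.002, 0, 0, 45, 0, 0, 0, 0, 0, 0, 45]

```text
clock: 8.0
eef_pos: [430.1, 5.0, 28.9]
eef_rot: [1.545, 1.57, -0.035]
wrist_force: [0.0, -0.2, -0.4]
finger_gap: 55.0
```

>>> apply_moves:
  plan: [0, 0, 0, 0.008, 0, 0, 45, 0, 0, 0, 0.008, 0, 0, 45, 0, 0, 0, 0.003, 0, 0, 45, 0, 0, 0, 0, 0, 0, 45, 0, 0, 0, 0, 0, 0, 45]

```text
clock: 8.62
eef_pos: [430.0, 5.0, 9.5]
eef_rot: [1.633, 1.571, 0.053]
wrist_force: [0.4, -0.1, -0.5]
finger_gap: 55.1
```

>>> apply_moves:
  plan: [0, 0, 0, 0.001, 0, 0, 45, 0, 0, 0, 0.001, 0, 0, 45, 0, 0, 0, 0, 0, 0, 45]

```text
clock: 9.0
eef_pos: [429.9, 5.0, 7.4]
eef_rot: [1.703, 1.571, 0.123]
wrist_force: [0.1, 0.5, -0.8]
finger_gap: 55.0
```

>>> apply_moves:
  plan: [0, 0, 0, 0.0005, 0, 0, 45, 0, 0, 0, 0.0005, 0, 0, 45, 0, 0, 0, 0, 0, 0, 45]

```text
clock: 9.38
eef_pos: [429.9, 5.0, 6.9]
eef_rot: [0.647, 1.571, -0.933]
wrist_force: [-3.4, -0.2, 10.7]
finger_gap: 55.2
```

```bash
python3 - <<'E'
from h import *
togo([430,5,7])
E
```

```text
t 9.38 pos [429.9   5.    6.9] F [-3.4 -0.2 10.7] M [-0.02  0.72  0.08] gap 55.2 j [-0.07  0.34  2.02 -0.    0.79 -0.06]
toolx [ 0. -0. -1.] jaw [ 1.    -0.009  0.   ] yaw jaw deg -0.5
tool shift (m) [-0.0001  0.0001  0.    ]
```

>>> apply_moves:
  plan: [0, 0, 0, -0.0003, 0, 0, 45, 0, 0, 0, 0, 0, 0, 60, 0, 0, 0, 0, 0, 0, 66, 0, 0, 0, 0, 0, 0, 90, 0, 0, 0, 0, 0, 0, 100]

```text
clock: 10.0
eef_pos: [429.9, 5.0, 6.7]
eef_rot: [-1.502, 1.571, -3.081]
wrist_force: [0.2, 0.4, -0.8]
finger_gap: 78.7
```

>>> apply_moves:
  plan: [0, 0, 0, -0.03, 0, 0, 100, 0, 0, 0, -0.05, 0, 0, 100, 0, 0, 0, -0.055, 0, 0, 100, 0, 0, 0, -0.055, 0, 0, 100, 0, 0, 0, -0.035, 0, 0, 100]

```text
clock: 10.62
eef_pos: [430.1, 5.0, 234.4]
eef_rot: [1.52, 1.568, -0.06]
wrist_force: [-0.3, -0.1, -0.1]
finger_gap: 93.8
```

```bash
python3 - <<'E'
from h import *
togo([456,147,235])
c=cam("wrist"); save(c,"w8.png",None,1.5,[(430,5,0,27.5),(430,5,38.5,27.5)])
c=cam("scene"); save(c,"s8.png",(170,150,350,290),4.3)
E
```

```text
t 10.62 pos [430.1   5.  234.4] F [-0.3 -0.1 -0.1] M [-0.1  -0.09  0.06] gap 93.8 j [-0.07  0.    1.8   0.    1.34 -0.06]
toolx [ 0.003 -0.    -1.   ] jaw [ 1.    -0.009  0.003] yaw jaw deg -0.5
tool shift (m) [-0.0005  0.0246 -0.1422]
```

View pics/w8.png

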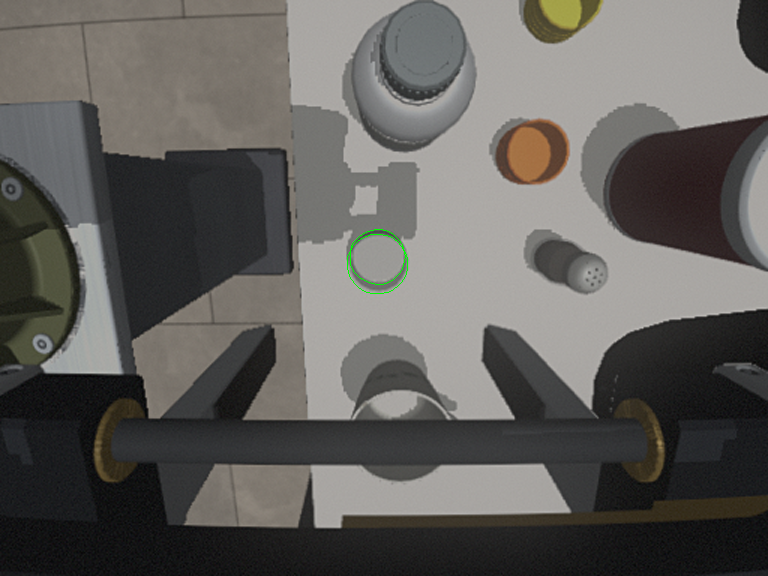

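View pics/s8.png

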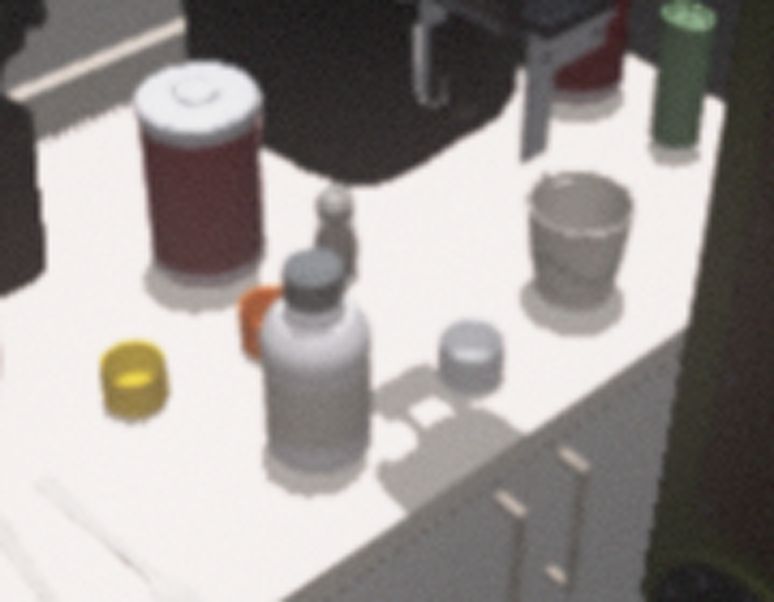

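The cup stands mouth down at (378,262)/1.5, inside the drawn rings. Now back over the bottle.

>>> apply_moves:
  plan: [0, 0, 0, 0, 0.006, -0.036, 100, 0, 0, 0, 0, 0.008, -0.048, 100, 0, 0, 0, 0, 0.008, -0.045, 100, 0, 0, 0, 0.025, 0.002, -0.013, 100, 0, 0, 0, 0, 0, 0, 100]

```text
clock: 11.35
eef_pos: [454.1, 147.1, 204.5]
eef_rot: [-1.318, 1.566, -2.896]
wrist_force: [0.1, -1.0, 0.2]
finger_gap: 93.9
```

>>> apply_moves:
  plan: [0, 0, 0, 0, 0, 0, 100, 0, 0, 0, 0, 0, 0, 100]

```text
clock: 11.6
eef_pos: [455.4, 146.2, 207.5]
eef_rot: [1.766, 1.57, 0.186]
wrist_force: [0.3, 0.3, 0.5]
finger_gap: 94.0
```

```bash
python3 - <<'E'
from h import *
togo([455.9,147,148])
c=cam("wrist"); x,y=455.9,147
save(c,"w9.png",(190,120,320,265),4.1,[(x,y,174,23),(x,y,146,23),(x,y,110,42),(x,y,0,42)])
E
```

```text
t 11.6 pos [455.4 146.2 207.5] F [0.3 0.3 0.5] M [-0.06 -0.09 -0.02] gap 94.0 j [ 0.23  0.14  1.71 -0.    1.29  0.24]
toolx [ 0.001  0.    -1.   ] jaw [ 1.    -0.01   0.001] yaw jaw deg -0.6
tool shift (m) [ 0.0595  0.0004 -0.0008]
```

View pics/w9.png

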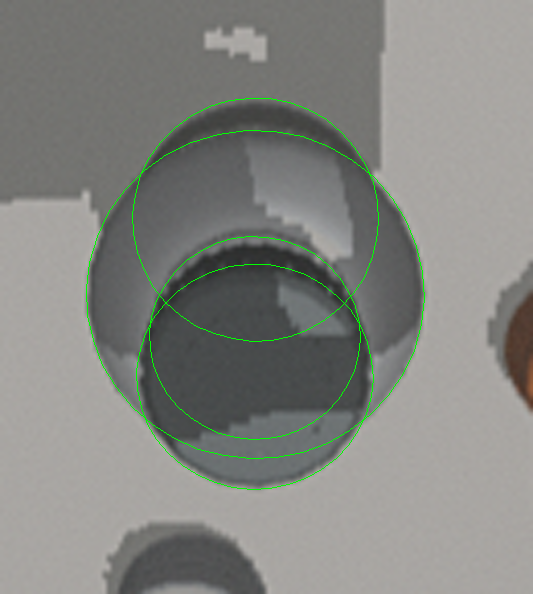

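The rings for the cap and body fit at (455.9, 147), so I'll descend.

>>> apply_moves:
  plan: [0, 0, 0, 0.028, 0.0005, -0.0008, 100, 0, 0, 0, 0.025, 0, 0, 100, 0, 0, 0, 0.006, 0, 0, 80, 0, 0, 0, 0, 0, 0, 65, 0, 0, 0, 0, 0, 0, 58]
  force: 15

```text
clock: 12.28
eef_pos: [456.1, 147.6, 148.8]
eef_rot: [1.838, 1.569, 0.258]
wrist_force: [-0.4, 0.1, -0.2]
finger_gap: 67.3
```

>>> apply_moves:
  plan: [0, 0, 0, 0, 0, 0, 52, 0, 0, 0, 0, 0, 0, 46, 0, 0, 0, 0, 0, 0, 40]

```text
clock: 12.65
eef_pos: [455.5, 147.6, 148.0]
eef_rot: [-1.859, 1.571, 2.845]
wrist_force: [-2.9, 1.0, 3.7]
finger_gap: 45.1
```

>>> apply_moves:
  plan: [0, 0, 0, 0, 0, 0, 35, 0, 0, 0, 0, 0, 0, 30]
  force: 55

```text
clock: 12.9
eef_pos: [455.7, 147.6, 147.9]
eef_rot: [2.201, 1.571, 0.621]
wrist_force: [-2.6, 0.7, 4.3]
finger_gap: 44.5
```

```bash
python3 - <<'E'
from h import *
togo([455.9,147,142])
E
```

```text
t 12.9 pos [455.7 147.6 147.9] F [-2.6  0.7  4.3] M [-0.01  0.47 -0.04] gap 44.5 j [0.24 0.2  1.79 0.   1.15 0.25]
toolx [ 0.  0. -1.] jaw [ 1.    -0.009  0.   ] yaw jaw deg -0.5
tool shift (m) [0.0059 0.0002 0.0006]
```

>>> apply_moves:
  plan: [0, 0, 0, 0.001, 0, 0, 30, 0, 0, 0, 0.001, 0, 0, 30, 0, 0, 0, 0.001, 0, 0, 30, 0, 0, 0, 0, 0, 0, 30]

```text
clock: 13.4
eef_pos: [455.8, 147.7, 145.1]
eef_rot: [1.883, 1.57, 0.303]
wrist_force: [-4.1, -0.0, 8.4]
finger_gap: 44.2
```

>>> apply_moves:
  plan: [0, 0, 0, 0.001, 0, 0, 30, 0, 0, 0, 0.001, 0, 0, 30, 0, 0, 0, 0, 0, 0, 30]

```text
clock: 13.78
eef_pos: [455.9, 147.7, 143.3]
eef_rot: [1.895, 1.57, 0.315]
wrist_force: [-3.3, 0.1, 10.4]
finger_gap: 44.3
```

```bash
python3 - <<'E'
from h import *
togo([455.9,147,142])
E
```

```text
t 13.78 pos [455.9 147.7 143.3] F [-3.3  0.1 10.4] M [-0.12  0.77 -0.01] gap 44.3 j [0.24 0.21 1.79 0.   1.14 0.25]
toolx [ 0.001  0.    -1.   ] jaw [ 1.    -0.009  0.001] yaw jaw deg -0.5
tool shift (m) [0.0013 0.     0.0007]
```

>>> apply_moves:
  plan: [0, 0, 0, 0.0008, 0, 0, 30, 0, 0, 0, 0, 0, 0, 30]

```text
clock: 14.02
eef_pos: [455.9, 147.7, 142.6]
eef_rot: [1.869, 1.57, 0.289]
wrist_force: [-3.8, 0.1, 11.1]
finger_gap: 44.8
```

>>> apply_moves:
  plan: [-0.08, 0, 0, 0, 0, 0, 30, -0.1, 0, 0, 0, 0, 0, 30, -0.1, 0, 0, 0, 0, 0, 30]

```text
clock: 14.4
eef_pos: [456.4, 147.7, 142.8]
eef_rot: [1.516, 1.568, 0.22]
wrist_force: [-0.6, -0.1, 9.7]
finger_gap: 44.8
```

```bash
python3 - <<'E'
from h import *
togo([455.9,147,142])
E
```

```text
t 14.4 pos [456.4 147.7 142.8] F [-0.6 -0.1  9.7] M [ 0.    0.17 -0.07] gap 44.8 j [ 0.24  0.21  1.79 -0.    1.14 -0.04]
toolx [ 0.002  0.001 -1.   ] jaw [0.963 0.271 0.002] yaw jaw deg 15.7
tool shift (m) [ 0.0008 -0.0007  0.0006]
```

>>> apply_moves:
  plan: [-0.12, 0, 0, 0, 0, 0, 30, -0.12, 0, 0, 0, 0, 0, 30, -0.12, 0, 0, 0, 0, 0, 30, -0.12, 0, 0, 0, 0, 0, 30, 0, 0, 0, 0, 0, 0, 30]

```text
clock: 15.02
eef_pos: [456.1, 147.9, 142.7]
eef_rot: [1.255, 1.569, 0.437]
wrist_force: [-2.6, 0.9, 11.0]
finger_gap: 44.8
```

```bash
python3 - <<'E'
from h import *
togo([455.9,147,142])
E
```

```text
t 15.03 pos [456.1 147.9 142.7] F [-2.6  0.9 11. ] M [0.26 0.51 0.07] gap 44.8 j [ 0.24  0.21  1.79  0.    1.14 -0.52]
toolx [ 0.002  0.001 -1.   ] jaw [0.73  0.684 0.002] yaw jaw deg 43.1
tool shift (m) [ 0.0007 -0.0008  0.0005]
```

>>> apply_moves:
  plan: [-0.12, 0, 0, 0, 0, 0, 30, -0.13, 0, 0, 0, 0, 0, 30, -0.13, 0, 0, 0, 0, 0, 30, 0, 0, 0, 0, 0, 0, 30]

```text
clock: 15.52
eef_pos: [456.0, 147.8, 142.7]
eef_rot: [0.784, 1.569, 0.346]
wrist_force: [-3.9, -0.6, 10.9]
finger_gap: 43.8
```

```bash
python3 - <<'E'
from h import *
togo([455.9,147,142])
E
```

```text
t 15.53 pos [456.  147.8 142.7] F [-3.9 -0.6 10.9] M [0.07 0.67 0.09] gap 43.8 j [ 0.24  0.21  1.79  0.    1.14 -0.9 ]
toolx [ 0.001  0.    -1.   ] jaw [0.424 0.906 0.001] yaw jaw deg 64.9
tool shift (m) [ 0.0007 -0.0007  0.0002]
```

>>> apply_moves:
  plan: [0, 0, 0, -0.004, 0, 0, 30, 0, 0, 0, -0.004, 0, 0, 30, 0, 0, 0, -0.003, 0, 0, 30, 0, 0, 0, 0, 0, 0, 30]

```text
clock: 16.02
eef_pos: [455.6, 147.5, 152.8]
eef_rot: [-2.023, 1.571, -2.463]
wrist_force: [-1.9, -0.2, -0.3]
finger_gap: 44.5
```

```bash
python3 - <<'E'
from h import *
togo([455.9,147,215])
E
```

```text
t 16.02 pos [455.6 147.5 152.8] F [-1.9 -0.2 -0.3] M [-0.08  0.16  0.03] gap 44.5 j [ 0.24  0.2   1.78 -0.    1.17 -0.89]
toolx [-0. -0. -1.] jaw [ 0.426  0.905 -0.   ] yaw jaw deg 64.8
tool shift (m) [-0.0622 -0.0003  0.0005]
```

The bottle's weight doesn't show in the wrist force at 5 mm above the locked height, so the cap is free. I'll lift on.

>>> apply_moves:
  plan: [0, 0, 0, -0.01, 0, 0, 30, 0, 0, 0, -0.015, 0, 0, 30, 0, 0, 0, -0.02, 0, 0, 30, 0, 0, 0, -0.014, 0, 0, 30, 0, 0, 0, 0, 0, 0, 30]

```text
clock: 16.65
eef_pos: [456.0, 147.7, 213.1]
eef_rot: [0.7, 1.569, 0.261]
wrist_force: [0.8, 1.1, -0.2]
finger_gap: 44.5
```

>>> apply_moves:
  plan: [0, 0, 0, 0, 0, 0, 30, 0, 0, 0, 0, 0, 0, 30, 0, 0, 0, 0, 0, 0, 30, 0, 0, 0, 0, 0, 0, 30]

```text
clock: 17.15
eef_pos: [455.6, 147.6, 211.7]
eef_rot: [-2.439, 1.57, -2.879]
wrist_force: [-0.4, -0.7, -1.4]
finger_gap: 44.5
```

```bash
python3 - <<'E'
from h import *
togo([455.9,147,212])
x,y=455.9,147
c=cam("scene"); save(c,"s10.png",(170,150,350,290),4.3,[(x,y,0,42),(x,y,160,14),(x,y,210,23),(430,5,0,27.5)])
c=cam("wrist"); save(c,"w10.png",None,1.5,[(x,y,0,42)])
E
```

```text
t 17.15 pos [455.6 147.6 211.7] F [-0.4 -0.7 -1.4] M [-0.04 -0.14  0.  ] gap 44.5 j [ 0.24  0.14  1.71 -0.    1.3  -0.89]
toolx [-0. -0. -1.] jaw [ 0.426  0.905 -0.   ] yaw jaw deg 64.8
tool shift (m) [-0.0003 -0.0004  0.0005]
```

View pics/s10.png

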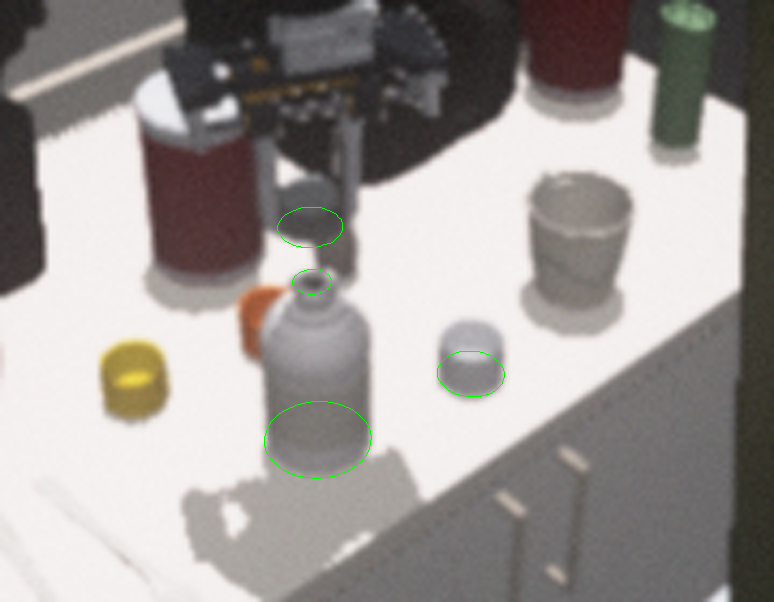

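View pics/w10.png

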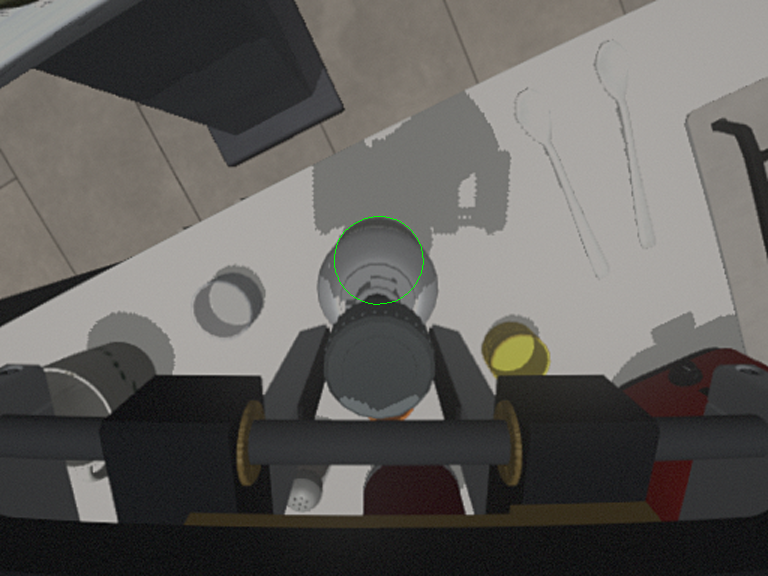

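The scene view shows the cap held at about (312,200), above the bare neck at (312,282). The bottle is upright and in place, the cup is standing at (470,355), and the bystanders look unmoved. Handing in.

```bash
python3 - <<'E'
from h import *
togo([455.9,147,212]); print(ticket.sign_off())
E
```

```text
t 17.25 pos [455.6 147.6 211.9] F [-0.2 -0.1 -0. ] M [ 0.02 -0.13 -0.04] gap 44.6 j [ 0.24  0.14  1.71  0.    1.3  -0.89]
toolx [-0.  0. -1.] jaw [ 0.426  0.905 -0.   ] yaw jaw deg 64.8
tool shift (m) [-0.0001 -0.0004  0.0005]
the job is handed in; nothing more can be done
None
```

The descaler bottle is open and I handed the job in at 17.3 s of the 54 s allowed; sign-off gave no verdict.

- **Dosing cup:** I lifted it off and set it down mouth down at about (430, 5). It touched the worktop with about 11 N, and I eased off before letting go.
- **Cap:** I pushed it down about 5.3 mm, with about 11 N at the wrist. I then turned it 65° anticlockwise while it was held down and lifted it straight off. The wrist carried no bottle weight as it came free.
- **Last checks:** The cap is held at a finger gap of 44.6 mm, its edge about 50 mm above the mouth and within about 1 mm of the bottle's axis. The bottle is upright where it was, the cup is standing, and the bystanders in view look unmoved.
- **Disagreements:** None of the last checks failed. Early on, the top and scene cameras put the bottle 2 to 6 mm apart. One wrist picture was off by several millimetres because the arm was still settling. A later wrist fit put the bottle at (455.9, 147), and I used that for the cap grasp.

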